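Line up the touchstones and hold the loupe in focus

ROBOT

A 7-joint arm with a two-finger parallel gripper is mounted at the origin on a cart in front of the work surface, level with it; the furniture and walls round the work are solid. World frame = base frame: x ahead of the robot, y to its left, z up, the work surface at z = 0. Lengths are in m, angles in rad, forces in N, time in s.
With the tool pointing down it reaches from about 0.35 to 0.9 m from the base axis. Payload 8.1 kg.
Tool frame: the origin (TCP) lies midway between the tips of the shut fingers; the grasp point (between the pads) lies behind it (arm.tcp_to_grasp is the z of the grasp point in the tool frame, in m); z points along the fingers, y is the line along which they close (so a half turn about z gives the same grasp; the last joint's range is limited). The gripper opens to 92 mm and grips with 3 to 60 N. Pads are 19 mm wide; open, the fingers measure 130 mm over their backs; the gripper's body (75 mm by 190 mm) begins 47 mm behind the grasp point.
Start: joints at [1.247, 0.434, 0.025, 1.573, -0.012, 1.134, -0.075], TCP at [0.137, -0.61, 0.227] pointing down, gripper open.
Joint ranges: [-2.62, 2.62], [-0.44, 2.09], [-1.27, 1.32], [0.08, 2.57], [-1.32, 4.46], [0.12, 2], [-2.74, 2.74]. Speed limits (rad/s): [2.22, 2.22, 3.01, 3.01, 3.14, 3.14, 3.14].

INTERFACE

Orientations are given as a rotation vector (axis times angle).
In Python, from cell import readout, vision, arm gives the robot as it stands.
- The arm moves only by the tool carry_out, never from a script. Its argument "increments" is one flat list of numbers, 6 for each row, row after row: the shift along the world's x, y, z in mm, then the turn, a rotation vector about the world's x, y, z in rad. In form: [tx, ty, tz, wx, wy, wz, tx, ty, tz, wx, wy, wz, ...]. A call has 1 to 20 rows; each row shifts and turns the commanded pose from where the row before left it; what a row does not reach is not made up. A row lasts 1/8 s, in which the tool goes at most 62.5 mm and 10.7 degrees, less where a joint would pass 70% of its speed; a pose out of reach is approached as far as the arm can. A call with a gripper value outside its range is refused whole. "grip" is the closure, from 0 (fully open) to 1 (shut), set as the call begins (left out, the last holds). The fingers move at their own pace and stop on an object; "newtons" is the grip in N (left out, the last holds). Time passes only in rows, so rows that do not move let the fingers close. It gives the time, the measured TCP pose, the force, the opening and the grip force at its end, in the units of the state.
- readout.observe(): the state, without advancing time (a new reading comes with each control period).
- vision.get_image(name): name is "side" or "top" or "wrist"; returns the picture (400x640x3 uint8, red, green, blue); there is no depth.
- vision.calibration(name): a dict with "fov_y" (degrees; the focal length in pixels is half the picture's height over the tangent of half this angle, whatever the lens; pixels are square), "cx", "cy" (the principal point, pixels), "k1" (the pictures are not rectified: a ray, as slopes to the right and down, at radius r is drawn at 1 + k1 r^2 times it, then the intrinsics apply), "pose" (4x4, takes a point from camera to world coordinates). Camera axes: x right, y up, looking along -z (the intrinsics and any distortion apply to the point x, -y, -z); pixel columns grow to the right and rows downward; lengths in m; the calibration is good to about 2 mm. A picture is of the moment at which its call begins: read the wrist's pose just before it. calibration takes no time and is no camera call; for the wrist camera it gives the pose at the moment of the call.
- arm.sign_off(): hands the job in; it is judged then, once.
The state is a dict: "clock": time; "joints": joint angles; "dq": joint speeds; "joint_efforts": joint torques, N m; "position": TCP position; "ee_rot": TCP orientation; "force": force on the tool from outside, world axes, zero at the start; "ft_torque": the same for the moment, N m; "width": opening from 0.0 (shut) to 1.0 (fully open); "gripper_force": force on a finger pad.
Only numpy, scipy, OpenCV 4.12 (cv2) and the standard library are available. Lean on these libraries where they do the work, as an engineer would, in place of code of your own. Each camera call takes 0.05 s, during which the arm holds its last target. There are 200 camera calls.

TASK

First straighten the three black touchstones on the metal-topped inspection block into an even row: each lying lengthwise along the engraved line, its middle on one of the three cross marks, and let go of them. Then take the loupe by its handle and hold its lens level over the middle touchstone, centred on the middle cross mark, at the height shown by the pointer on the gauge post beside the block. Finish while holding the loupe there, steady and touching nothing else, and do not shift the pointer or disturb the wax block, the wire spool and the tweezers.

Things in the scene. Friction and masses are not known exactly. Their poses are not given: they have to be found in the camera images.
- block: fixed inspection block, a low block 104 (x) by 205 (y) by 25 mm tall with a flat bare metal top, lying on the board, long side across in front of the robot; origin at the centre of its underside, z up. A thin dark engraved line runs along its y axis through the centre (x = 0), crossed by three short marks at y = +65, 0 and -65 mm
- mark_left (a point): the block's cross mark at its +y end (left seen from the robot), on the top face
- mark_mid (a point): the block's middle cross mark, on the top face
- mark_right (a point): the block's cross mark at its -y end (right seen from the robot), on the top face
- touchstone_1: flat black touchstone, one of three alike: 45 mm long (its y axis), 18 mm wide (x), 8.5 mm thick, 28 g; origin at the centre of its underside. It starts lying loose and askew on the block, within 30 mm of one of the marks, a different mark each; which of the three is at which mark varies
- touchstone_2: flat black touchstone, one of three alike: 45 mm long (its y axis), 18 mm wide (x), 8.5 mm thick, 28 g; origin at the centre of its underside. It starts lying loose and askew on the block, within 30 mm of one of the marks, a different mark each; which of the three is at which mark varies
- touchstone_3: flat black touchstone, one of three alike: 45 mm long (its y axis), 18 mm wide (x), 8.5 mm thick, 28 g; origin at the centre of its underside. It starts lying loose and askew on the block, within 30 mm of one of the marks, a different mark each; which of the three is at which mark varies
- gauge: fixed focus gauge standing on the board beyond the block's +y end, about 165 mm from the middle mark: a round foot 38 mm across and an upright steel post 8 mm thick, 150 mm tall; origin at the centre of the underside of the foot
- pointer (a point): tip of the gauge's brass pointer, a level tongue 3 mm thick that reaches 28 mm from the post's axis towards the block; this point is at the mid-thickness of the tongue. Its height above the board is the height at which the lens must be held
- collar (a joint): slide of the pointer collar on the gauge post: the pointer is at 80 mm above the board at 0 and rises with the value (m), up to 135 mm. It is stiff (4 N) and is not to be moved
- loupe: loose loupe with a long handle, 60 g, lying flat on the board between the robot and the block, its lens towards the robot's left: a black rectangular handle 88 mm long (x), 14 mm wide (y), 16 mm thick (z), and at its +x end a round lens in a steel rim 48 mm across and 8 mm thick. Origin at the underside of the handle, at the middle of its length (close to the centre of mass); z is up and square to the lens
- lens (a point): centre of the lens, at mid-thickness of the rim: 78 mm along +x from the loupe's origin and 8 mm above the handle's underside
- grip (a point): middle of the loupe's handle, 8 mm above its underside: a good place to grip it, across its 14 mm width
- wax_block: bystander: block of carving wax, 38 by 52 by 26 mm; leave it where it is. Origin at the centre of its underside
- solder_spool: bystander: small wire spool, 46 mm across, 32 mm tall; leave it where it is. Origin at the centre of its underside
- tweezers: bystander: steel tweezers, 124 mm long, lying on the board; leave them where they are. Origin at the centre of the underside
There are look-alikes about, which are no part of the job. What is shaped like the touchstone_3 but purple or yellow is not meant.

How it is judged:
On the way, in this order (a step that is already met when the one before it is completed fails the run):
1. the three touchstones lie in an even row on the marks, let go (((horizontal distance between touchstone_1 and mark_left below 0.007 m and angle between the y axis of touchstone_1 and the y axis of block, either way round below 0.15 rad and z of touchstone_1 in the frame of block below 0.029 m and angle between touchstone_1's own z axis and vertical below 0.1 rad) or (horizontal distance between touchstone_2 and mark_left below 0.007 m and angle between the y axis of touchstone_2 and the y axis of block, either way round below 0.15 rad and z of touchstone_2 in the frame of block below 0.029 m and angle between touchstone_2's own z axis and vertical below 0.1 rad) or (horizontal distance between touchstone_3 and mark_left below 0.007 m and angle between the y axis of touchstone_3 and the y axis of block, either way round below 0.15 rad and z of touchstone_3 in the frame of block below 0.029 m and angle between touchstone_3's own z axis and vertical below 0.1 rad)) and ((horizontal distance between touchstone_1 and mark_mid below 0.007 m and angle between the y axis of touchstone_1 and the y axis of block, either way round below 0.15 rad and z of touchstone_1 in the frame of block below 0.029 m and angle between touchstone_1's own z axis and vertical below 0.1 rad) or (horizontal distance between touchstone_2 and mark_mid below 0.007 m and angle between the y axis of touchstone_2 and the y axis of block, either way round below 0.15 rad and z of touchstone_2 in the frame of block below 0.029 m and angle between touchstone_2's own z axis and vertical below 0.1 rad) or (horizontal distance between touchstone_3 and mark_mid below 0.007 m and angle between the y axis of touchstone_3 and the y axis of block, either way round below 0.15 rad and z of touchstone_3 in the frame of block below 0.029 m and angle between touchstone_3's own z axis and vertical below 0.1 rad)) and ((horizontal distance between touchstone_1 and mark_right below 0.007 m and angle between the y axis of touchstone_1 and the y axis of block, either way round below 0.15 rad and z of touchstone_1 in the frame of block below 0.029 m and angle between touchstone_1's own z axis and vertical below 0.1 rad) or (horizontal distance between touchstone_2 and mark_right below 0.007 m and angle between the y axis of touchstone_2 and the y axis of block, either way round below 0.15 rad and z of touchstone_2 in the frame of block below 0.029 m and angle between touchstone_2's own z axis and vertical below 0.1 rad) or (horizontal distance between touchstone_3 and mark_right below 0.007 m and angle between the y axis of touchstone_3 and the y axis of block, either way round below 0.15 rad and z of touchstone_3 in the frame of block below 0.029 m and angle between touchstone_3's own z axis and vertical below 0.1 rad)) and contact force between each of touchstone_1, touchstone_2, touchstone_3 and the arm below 0.05 N and contact force between each of touchstone_1, touchstone_2, touchstone_3 and the fingers below 0.05 N), for 0.2 s.
2. the loupe is lifted off the board (height (world z) of lens above 0.04 m and contact force between loupe and the fingers above 0.5 N), for 0.2 s.
At the end, for the whole second after the job is handed in: A touchstone, let go, within 7 mm of each mark and 0.15 rad of the line; the loupe held by the fingers alone, still, tilted under 0.1 rad, its lens centre within 12 mm (from above) of the middle mark and within 6 mm of the pointer's height (all of step 1 and horizontal distance between lens and mark_mid below 0.012 m and z of lens in the frame of pointer between -0.006 and 0.006 m and angle between loupe's own z axis and vertical below 0.1 rad and linear speed of loupe below 0.02 m/s and contact force between loupe and the fingers above 1 N and contact force between loupe and gauge below 0.1 N and contact force between loupe and block below 0.1 N and contact force between loupe and touchstone_1 below 0.1 N and contact force between loupe and touchstone_2 below 0.1 N and contact force between loupe and touchstone_3 below 0.1 N); the arm keeps its last pose, push and grip.
It fails at once if the gauge's pointer is shifted more than 4 mm (distance of pointer from where it was at the start of the episode above 0.004 m).
It fails at once if the wax block is moved more than 15 mm (distance of wax_block from where it was at the start of the episode above 0.015 m).
It fails at once if the wire spool is moved more than 15 mm (distance of solder_spool from where it was at the start of the episode above 0.015 m).
It fails at once if the pair of tweezers is moved more than 15 mm (distance of tweezers from where it was at the start of the episode above 0.015 m).
It also fails if it takes over 64 s, if anything falls off the work surface, if the arm or the gripper's body presses on something with over 40 N, if the wrist force passes 120 N, or if a joint passes its speed limit or range.

## Working session

There is one attempt and no reset: what is moved stays moved. The work goes in short steps, Python scripts to look and compute and a tool call to move; the robot and the scene stay as the last step left them, time stands still between calls to the robot, and variables do not carry over. Pictures are saved under pics/ and viewed, at most 10 in all, crops included, and the job is handed in when it is done.

Besides the shell and the picture viewer there is one more tool, called after "Call:" by a JSON object that holds its "api" and its "payload". carry_out: Moves the arm, as the interface text tells. Its arguments: {"type":"object","properties":{"increments":{"type":"array","items":{"type":"number"}},"grip":{"type":"number"},"newtons":{"type":"number"}},"required":["increments"]}

```bash
mkdir -p pics; cat > h.py <<'E'
import numpy as np, cv2
from cell import readout, vision, arm
def save(n,f):
    im=vision.get_image(n); cv2.imwrite(f,im[:,:,::-1]); return im
def K(c): 
    f=200/np.tan(np.radians(c["fov_y"])/2); return f
def ray(c,u,v):
    f=K(c); d=np.array([(u-c["cx"])/f,(v-c["cy"])/f]); s=d.copy()
    for _ in range(30): s=d/(1+c["k1"]*(s@s))
    P=np.array(c["pose"]); return P[:3,3],P[:3,:3]@np.array([s[0],-s[1],-1])
def atz(c,u,v,z):
    o,d=ray(c,u,v); return o+d*(z-o[2])/d[2]
def proj(c,p):
    P=np.array(c["pose"]); q=P[:3,:3].T@(np.array(p)-P[:3,3]); s=np.array([q[0],-q[1]])/-q[2]
    s=s*(1+c["k1"]*(s@s)); return s*K(c)+[c["cx"],c["cy"]]
E
python3 - <<'E'
from h import *
s=readout.observe(); print({k:np.round(v,3) for k,v in s.items()}, arm.tcp_to_grasp)
for n in("top","side"):
    save(n,f"pics/{n}0.png"); c=vision.calibration(n); print(n,{k:np.round(v,3) for k,v in c.items()})
E
```

```text
{'clock': np.float64(0.0), 'joints': array([ 1.247,  0.435,  0.025,  1.574, -0.012,  1.134, -0.075]), 'dq': array([ 0.001, -0.001,  0.001, -0.001,  0.   , -0.001, -0.001]), 'joint_efforts': array([ 1.0000e-03, -6.6785e+01,  9.8600e-01, -3.1446e+01, -6.0000e-02,
        4.3000e-02,  0.0000e+00]), 'position': array([ 0.137, -0.609,  0.226]), 'ee_rot': array([-3.121, -0.346,  0.   ]), 'force': array([ 0.051, -0.373, -0.098]), 'ft_torque': array([ 0.015, -0.008, -0.042]), 'gripper_force': np.float64(0.0), 'width': np.float64(0.998)} -0.0188
top {'fov_y': np.float64(42.519), 'cx': np.float64(310.142), 'cy': np.float64(200.279), 'k1': np.float64(0.02), 'pose': array([[-0.024,  0.995, -0.097,  0.366],
       [-1.   , -0.023,  0.011, -0.148],
       [ 0.008,  0.097,  0.995,  1.075],
       [ 0.   ,  0.   ,  0.   ,  1.   ]])}
side {'fov_y': np.float64(45.577), 'cx': np.float64(314.688), 'cy': np.float64(198.741), 'k1': np.float64(-0.065), 'pose': array([[ 0.999, -0.026,  0.038,  0.505],
       [ 0.045,  0.394, -0.918, -1.144],
       [ 0.009,  0.919,  0.395,  0.504],
       [ 0.   ,  0.   ,  0.   ,  1.   ]])}
```

View pics/top0.png

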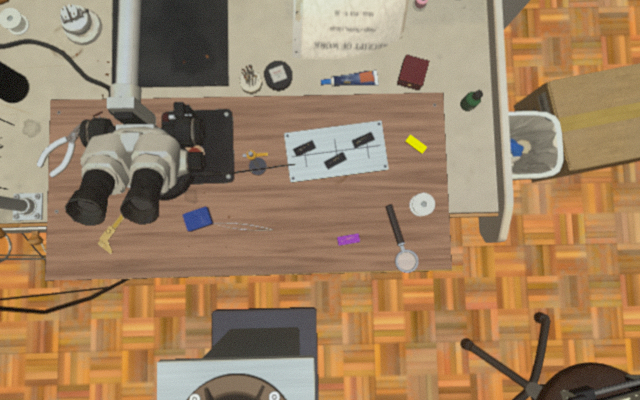

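View pics/side0.png

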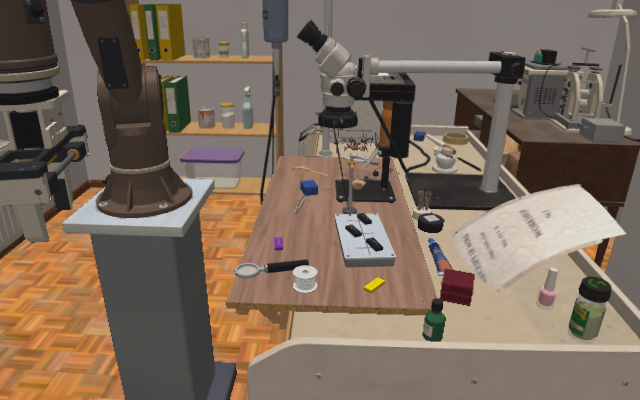

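The top view shows the block at about (336,152), with black stones at (304,148), (336,159) and (363,140). The gauge foot is at (258,166). The loupe handle runs from (390,207) to (402,245), with the lens at (406,260) and the spool at (422,204). The yellow (416,144) and purple (348,240) pieces are the look-alikes.

```bash
python3 - <<'E'
from h import *
c=vision.calibration("top"); im=cv2.imread("pics/top0.png")
print("f",K(c))
for n,u,v,z in [("blkTL",286,132,.025),("blkTR",382,121,.025),("blkBR",388,170,.025),("blkBL",291,182,.025),("s1",304,148,.0335),("s2",336,159,.0335),("s3",363,140,.0335),("foot",258,166,.0),("h0",390,207,.016),("h1",402,245,.016),("lens",405.5,260,.012),("spool",422,204,.032),("wax",198,219,.026),("purple",348,240,.008),("tw",242,226,0)]:
    print(n,np.round(atz(c,u,v,z),3))
g=cv2.cvtColor(im,cv2.COLOR_BGR2GRAY)[118:188,280:395]
n,l,st,ce=cv2.connectedComponentsWithStats((g<70).astype(np.uint8))
print([(s.tolist(),(q+[280,118]).round(1).tolist()) for s,q in zip(st,ce) if s[4]>30])
c=vision.calibration("wrist");s=readout.observe()
print({k:np.round(v,4) for k,v in c.items()})
from scipy.spatial.transform import Rotation as R
r=R.from_rotvec(s["ee_rot"]).as_matrix();print(r.round(3))
P=np.array(c["pose"]); print((r.T@P[:3,:3]).round(3),(r.T@(P[:3,3]-s["position"])).round(4))
E
```

```text
f 514.0433951817869
blkTL [ 0.612 -0.112  0.025]
blkTR [ 0.631 -0.313  0.025]
blkBR [ 0.528 -0.321  0.025]
blkBL [ 0.508 -0.12   0.025]
s1 [ 0.576 -0.149  0.034]
s2 [ 0.552 -0.214  0.034]
s3 [ 0.59  -0.271  0.034]
foot [ 0.547 -0.051  0.   ]
h0 [ 0.452 -0.324  0.016]
h1 [ 0.373 -0.345  0.016]
lens [ 0.342 -0.352  0.012]
spool [ 0.455 -0.387  0.032]
wax [0.436 0.07  0.026]
purple [ 0.386 -0.236  0.008]
tw [ 0.421 -0.016  0.   ]
[([0, 0, 115, 70, 7672], [337.2, 152.7]), ([73, 15, 21, 15, 126], [363.2, 139.4]), ([14, 23, 21, 14, 127], [304.0, 148.1]), ([45, 35, 20, 15, 123], [334.6, 160.3])]
{'fov_y': np.float64(58.8544), 'cx': np.float64(314.6843), 'cy': np.float64(202.2749), 'k1': np.float64(0.0192), 'pose': array([[ 0.2173,  0.9343,  0.2826,  0.2133],
       [-0.9761,  0.2086,  0.061 , -0.5924],
       [-0.002 , -0.2891,  0.9573,  0.3836],
       [ 0.    ,  0.    ,  0.    ,  1.    ]])}
[[ 0.976  0.219 -0.   ]
 [ 0.219 -0.976  0.001]
 [-0.    -0.001 -1.   ]]
[[-0.002  0.957  0.289]
 [ 1.     0.001  0.001]
 [ 0.001  0.289 -0.957]] [ 0.0785 -0.     -0.1576]
```

Call:
{"api": "carry_out", "payload": {"increments": [29,25,-2,0,0,-0.0075,29,25,-2,0,0,-0.0075,29,25,-2,0,0,-0.0075,29,25,-2,0,0,-0.0075,29,25,-2,0,0,-0.0075,29,25,-2,0,0,-0.0075,29,25,-2,0,0,-0.0075,29,25,-2,0,0,-0.0075,29,25,-2,0,0,-0.0075,29,25,-2,0,0,-0.0075,29,25,-2,0,0,-0.0075,29,25,-2,0,0,-0.0075,29,25,-2,0,0,-0.0075,29,25,-2,0,0,-0.0075,29,25,-2,0,0,-0.0075,29,25,-2,0,0,-0.0075,0,0,0,0,0,0,0,0,0,0,0,0], "grip": 0}}

```text
clock: 2.35
position: [0.6003, -0.2103, 0.1942]
ee_rot: [3.137, 0.158, -0.002]
force: [0.1, 0.2, 1.0]
width: 1.0
gripper_force: 0.0
```

```bash
python3 - <<'E'
from h import *
s=readout.observe();print(s["clock"],s["position"].round(4) if hasattr(s["position"],"round") else s["position"],s["ee_rot"],np.round(s["joints"],2))
c=vision.calibration("wrist"); import pickle; pickle.dump(c,open("w1.pkl","wb"))
save("wrist","pics/w1.png")
E
```

```text
2.35 [ 0.6003 -0.2103  0.1942] [ 3.13734328e+00  1.58050034e-01 -2.02801300e-03] [ 0.34  0.49 -0.13  1.58  0.07  1.09 -1.28]
```

View pics/w1.png

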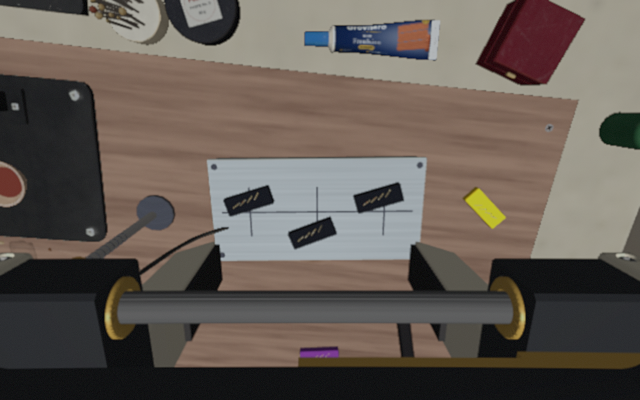

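The wrist view shows the block top with its left corner at (208,160) and right corner at (426,157). The line sits at v≈211 with crosses at u≈250, 317 and 384. The stones are at (248,200), (312,233) and (378,197), and the gauge foot is at (155,211).

```bash
cat > meas.py <<'E'
from h import *
import sys,pickle
def stones(im,c,roi):
    x0,y0,x1,y1=roi; g=cv2.cvtColor(im,cv2.COLOR_BGR2GRAY)[y0:y1,x0:x1]
    m=cv2.morphologyEx((g<60).astype(np.uint8),cv2.MORPH_CLOSE,np.ones((5,5)))
    m=cv2.morphologyEx(m,cv2.MORPH_OPEN,np.ones((5,5)))
    for k in cv2.findContours(m,cv2.RETR_EXTERNAL,cv2.CHAIN_APPROX_NONE)[0]:
        if cv2.contourArea(k)<150: continue
        p=np.array([atz(c,u+x0,v+y0,.0335)[:2]*1000 for u,v in k[:,0]],np.float32)
        (cx,cy),(w,h),a=cv2.minAreaRect(p); b=cv2.boxPoints(((cx,cy),(w,h),a))
        e=max((b[1]-b[0],b[2]-b[1]),key=np.linalg.norm); e=e if e[1]>0 else -e
        print("stone",round(cx,1),round(cy,1),"size",round(w,1),round(h,1),"yaw",round(float(np.arctan2(-e[0],e[1])),3),"px",(k[:,0].mean(0)+[x0,y0]).round(0))
E
python3 - <<'E'
from meas import *
c=pickle.load(open("w1.pkl","rb")); im=cv2.imread("pics/w1.png"); stones(im,c,(212,165,424,255))
g=cv2.cvtColor(im,cv2.COLOR_BGR2GRAY).astype(float)
def dark(seg): w=np.clip(np.median(seg)-seg-12,0,None); return (w*np.arange(len(seg))).sum()/w.sum() if w.sum()>0 else np.nan
L=[(u,204+dark(g[204:219,u])) for u in list(range(280,312))+list(range(322,350))]
a=np.polyfit(*zip(*[p for p in L if p[1]==p[1]]),1); print("line",a)
for n,u0,r in [("L",250,range(216,232)),("M",317,list(range(190,205))),("R",384,range(216,232))]:
    u=np.nanmedian([u0-8+dark(g[v,u0-8:u0+9]) for v in r]); vm=np.mean(r); 
    p=atz(c,u,vm,.025); print(n,u,"pt@mean row",np.round(p*1000,1),"on line approx",np.round(atz(c,u,np.polyval(a,u),.025)*1000,1))
for n,u,v,z in [("TL",208,160,.025),("TR",426,157,.025),("foot",155,211,.0)]: print(n,np.round(atz(c,u,v,z)*1000,1))
ct=vision.calibration("top"); cs=vision.calibration("side"); print(proj(cs,[.547,-.053,.1]),proj(cs,[.547,-.053,.15]),proj(cs,[.547,-.053,0]),proj(ct,[.5675,-.217,.025]))
s=cv2.imread("pics/side0.png")[120:270,290:410]; cv2.imwrite("pics/sc.png",cv2.resize(s,None,fx=4,fy=4,interpolation=cv2.INTER_CUBIC))
E
```

```text
stone 551.9 -211.8 size 18.1 43.4 yaw 0.473 px [312. 232.]
stone 577.7 -149.8 size 18.0 44.5 yaw 0.407 px [249. 200.]
stone 592.7 -270.3 size 18.6 43.1 yaw 0.404 px [378. 197.]
line [9.11894389e-03 2.09116792e+02]
L 250.52896825396823 pt@mean row [ 552.  -151.5   25. ] on line approx [ 564.5 -150.9   25. ]
M 316.5581395348837 pt@mean row [ 585.3 -213.2   25. ] on line approx [ 570.2 -214.7   25. ]
R 383.0288692862871 pt@mean row [ 564.9 -280.7   25. ] on line approx [ 576. -279.   25.]
TL [ 610.9 -109.4   25. ]
TR [ 633.6 -310.1   25. ]
foot [546.5 -48.3   0. ]
[350.96310572 175.09816827] [351.75920489 155.51579128] [349.42652905 212.36263731] [337.0443753  152.25847905]
```

View pics/sc.png

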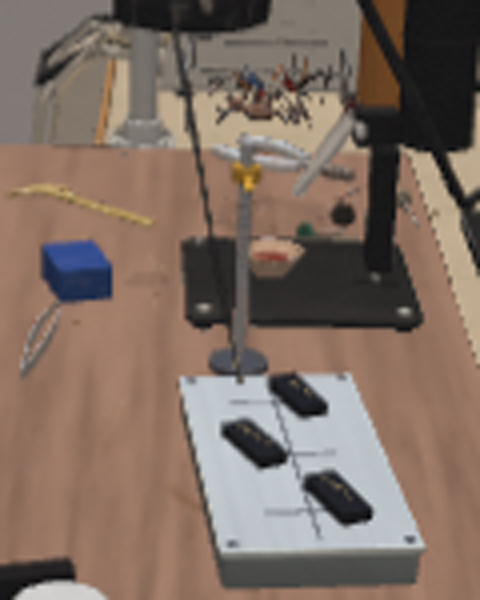

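The crop shows the brass pointer at crop (247,178), which is side pixel (351.5,164.5). A thin dark cable hangs from the microscope, reaching down near the left end of the block. I'll triangulate both before moving.

```bash
python3 - <<'E'
from meas import *
cw=pickle.load(open("w1.pkl","rb")); ct=vision.calibration("top"); cs=vision.calibration("side")
def tri(*obs):
    A=np.zeros((3,3));b=np.zeros(3)
    R=[ray(c,u,v) for c,u,v in obs]
    for o,d in R:
        d=d/np.linalg.norm(d);M=np.eye(3)-np.outer(d,d);A+=M;b+=M@o
    p=np.linalg.solve(A,b); print(np.round(p*1000),[np.round(proj(c,p)-[u,v],1) for c,u,v in obs])
print("cable end");tri((cw,228,228),(ct,292,165));tri((cw,228,228),(cs,350,215));tri((ct,292,165),(cs,350,215));tri((cw,228,228),(ct,292,165),(cs,350,215))
for z in (.08,.09,.1,.11,.12,.13): print(z,proj(cs,[.549,-.076,z]).round(1),proj(cs,[.5465,-.050,z]).round(1),proj(ct,[.549,-.076,z]).round(1))
for n,f in(("side","pics/side0.png"),("top","pics/top0.png")):
    im=cv2.imread(f).astype(int); h=cv2.cvtColor(im.astype(np.uint8),cv2.COLOR_BGR2HSV)
    x0,y0,x1,y1=(335,150,370,185) if n=="side" else (235,145,300,185)
    m=((h[...,0]>14)&(h[...,0]<32)&(h[...,1]>150))[y0:y1,x0:x1]; v,u=np.nonzero(m)
    print(n,sorted(zip((v+y0).tolist(),(u+x0).tolist())))
E
```

```text
cable end
[ 543. -126.   18.] [array([-2.6, -1. ]), array([1.2, 0.4])]
[ 546. -130.   29.] [array([-0.2,  0.5]), array([0.2, 0.1])]
[ 544. -123.   25.] [array([-0. , -0.7]), array([-0.6,  0.1])]
[ 545. -126.   26.] [array([-3.8,  0.5]), array([ 1.4, -0.9]), array([-0.5,  0.5])]
0.08 [351.7 186.2] [350.4 182.3] [267.1 157.8]
0.09 [351.9 182.4] [350.6 178.5] [266.7 156.9]
0.1 [352.  178.5] [350.7 174.7] [266.3 155.9]
0.11 [352.2 174.5] [350.9 170.8] [265.9 154.9]
0.12 [352.4 170.6] [351.  166.9] [265.5 154. ]
0.13 [352.5 166.6] [351.2 163. ] [265.1 153. ]
side [(161, 348), (161, 349), (161, 354), (162, 348), (162, 349), (162, 350), (162, 351), (162, 352), (162, 353), (162, 354), (163, 348), (163, 349), (163, 350), (163, 351), (163, 352), (163, 353), (163, 354), (164, 348), (164, 349), (164, 350), (164, 351), (164, 352), (164, 353), (164, 354), (165, 349), (165, 350), (165, 351), (165, 352), (165, 353), (166, 351), (166, 352), (166, 353), (167, 352)]
top [(151, 253), (152, 253), (152, 254), (153, 254), (153, 255), (153, 256), (153, 259), (153, 260), (153, 261), (153, 262), (153, 263), (153, 264), (153, 265), (153, 266), (154, 254), (154, 255), (154, 256), (154, 257), (154, 258), (154, 259), (154, 260), (154, 261), (154, 262), (154, 263), (154, 264), (154, 265), (154, 266), (155, 247), (155, 253), (155, 254), (155, 255), (155, 256), (155, 257), (155, 258), (155, 259), (155, 260), (155, 261), (155, 262), (155, 263), (155, 264), (155, 265), (155, 266), (156, 248), (156, 253), (156, 254), (156, 255), (156, 256), (157, 248), (157, 249), (157, 250), (157, 251), (157, 252), (157, 253), (157, 254), (158, 249), (158, 250), (158, 251), (158, 252), (158, 253), (159, 250), (159, 251), (159, 252)]
```

```bash
python3 - <<'E'
from meas import *
ct=vision.calibration("top"); cs=vision.calibration("side"); cw=pickle.load(open("w1.pkl","rb"))
C=np.array([[350,215],[341.2,167.5],[333.7,125]])
for u,v in [(292,165),(280,166.5),(270,167.5),(255,169.5),(245,171),(236,172)]:
    b=min((abs(proj(cs,p)[0]-np.interp(proj(cs,p)[1],C[::-1,1],C[::-1,0])),p) for z in np.arange(0,.4,.004) for p in [tuple(atz(ct,u,v,z))])
    print(u,np.round(b[1],3),round(b[0],2),proj(cw,b[1]).round(0))
im=vision.get_image("top"); cv2.imwrite("pics/topc.png",cv2.resize(im[100:210,200:400,::-1],None,fx=4,fy=4,interpolation=cv2.INTER_CUBIC))
E
```

```text
292 [ 0.529 -0.125  0.108] 0.02 [196. 286.]
280 [ 0.521 -0.104  0.14 ] 0.01 [150. 317.]
270 [ 0.517 -0.086  0.156] 0.01 [111. 335.]
255 [ 0.502 -0.067  0.232] 0.01 [-29. 474.]
245 [ 0.502 -0.049  0.22 ] 0.37 [-44. 446.]
236 [ 0.501 -0.033  0.216] 0.66 [-70. 438.]
```

View pics/topc.png

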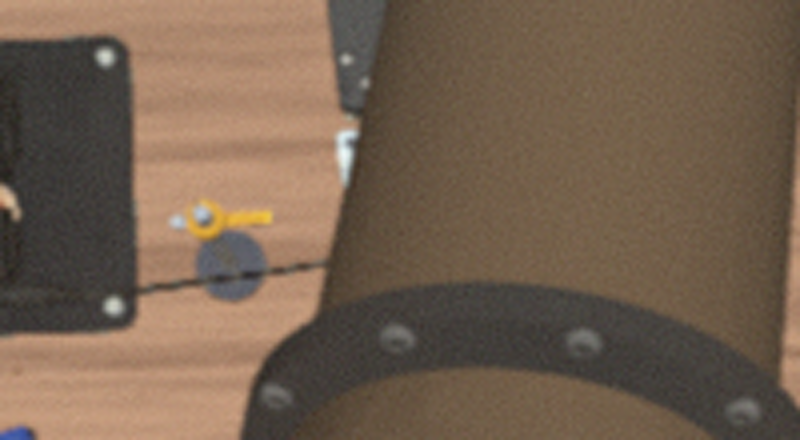

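The crop confirms the pointer tongue from (210,217) to (272,217) and the foot at (230,267). The arm hides the block. I'll start with the middle stone.

Call:
{"api": "carry_out", "payload": {"increments": [-4,0,-6,0,0,0.16,-4,0,-6,0,0,0.16,-4,0,-6,0,0,0.16,-4,0,-6,0,0,0.16,-4,0,-6,0,0,0.16,-4,0,-6,0,0,0.16,-4,0,-6,0,0,0.16,-4,0,-6,0,0,0.16,-4,0,-6,0,0,0.16,-4,0,-6,0,0,0.16,-4,0,-6,0,0,0.16,-4,-1.5,-6,0,0,0.16,0,0,0,0,0,0], "grip": 0.5, "newtons": 10}}

```text
clock: 4.08
position: [0.5516, -0.2128, 0.1224]
ee_rot: [-1.674, -2.658, 0.001]
force: [0.7, 0.2, 0.1]
width: 0.502
gripper_force: 0.0
```

```bash
python3 - <<'E'
from meas import *
s=readout.observe();r=s["ee_rot"];print(s["clock"],s["position"],r,2*np.arctan2(r[1],r[0]),s["joints"])
c=vision.calibration("wrist"); pickle.dump(c,open("w2.pkl","wb"))
im=save("wrist","pics/w2.png")
E
```

```text
4.075 [ 0.55156772 -0.21275023  0.12236911] [-1.67354368e+00 -2.65759082e+00  1.30808613e-03] -4.2655682155051124 [ 0.67946954  0.55720452 -0.58281106  1.74150062  0.36527191  0.95421835
  0.39818958]
```

View pics/w2.png

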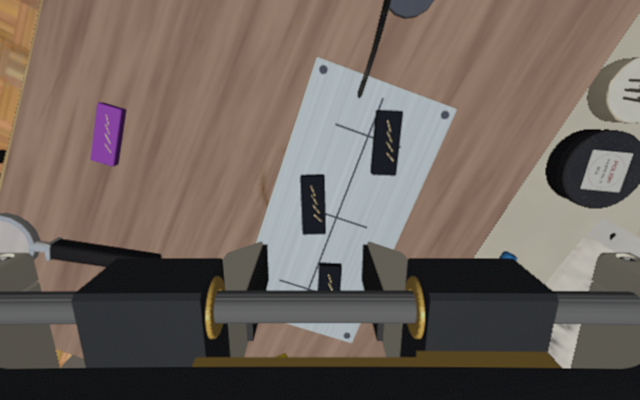

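The wrist view shows the middle stone at (313,205), nearly aligned between the fingers. The left stone is at (387,143), the right stone is partly hidden at (329,278), and the free end of the cable is at (361,95).

```bash
python3 - <<'E'
from meas import *
c=pickle.load(open("w2.pkl","rb")); im=cv2.imread("pics/w2.png"); stones(im,c,(290,105,410,242))
w1=pickle.load(open("w1.pkl","rb")); ct=vision.calibration("top")
def tri(*obs):
    A=np.zeros((3,3));b=np.zeros(3)
    for cc,u,v in obs:
        o,d=ray(cc,u,v);d=d/np.linalg.norm(d);M=np.eye(3)-np.outer(d,d);A+=M;b+=M@o
    p=np.linalg.solve(A,b); print(np.round(p*1000),[np.round(proj(cc,p)-[u,v],1) for cc,u,v in obs])
tri((w1,228,228),(c,361,95)); tri((w1,228,228),(c,361,95),(ct,292,165))
# cable upper points: w2 line vs top line
for u,v in [(368,65),(378,33),(387,5)]:
    T=np.array([[292,165],[236,172]])
    b=min((abs(proj(ct,p)[1]-np.interp(proj(ct,p)[0],[235,292],[172,165])),tuple(p)) for z in np.arange(0,.25,.002) for p in [atz(c,u,v,z)])
    print(np.round(b[1],3),round(b[0],2))
    b=min((abs(proj(w1,p)[1]-np.interp(proj(w1,p)[0],[140,165,190,228],[275,253,238,228])),tuple(p)) for z in np.arange(0,.25,.002) for p in [atz(c,u,v,z)])
    print("  w1",np.round(b[1],3),round(b[0],2))
for n,u,v in (("L",368,136),("M",341,217)): print(n,np.round(atz(c,u,v,.025)*1000,1))
E
```

```text
stone 549.4 -211.3 size 16.3 44.2 yaw 0.471 px [313. 204.]
stone 575.8 -149.5 size 17.7 43.3 yaw 0.408 px [386. 142.]
[ 546. -129.   27.] [array([-0.9, -0.3]), array([-1.,  1.])]
[ 545. -127.   21.] [array([-2.2, -1.2]), array([-2. , -3.3]), array([ 1.7, -0.6])]
[ 0.543 -0.108  0.018] 0.03
  w1 [ 0.541 -0.11   0.034] 0.4
[ 0.538 -0.092  0.038] 0.03
  w1 [ 0.537 -0.094  0.048] 0.26
[ 0.534 -0.079  0.048] 0.02
  w1 [ 0.533 -0.084  0.068] 0.25
L [ 564.  -150.8   25. ]
M [ 574.1 -213.3   25. ]
```

Call:
{"api": "carry_out", "payload": {"increments": [0,0,-15,0,0,0,0,0,-20,0,0,0,0,0,-20,0,0,0,0,0,-15,0,0,0.02,0,1,-15,0,0,0,0,0,-7,0,0,0,0,0,-3,0,0,0,0,0,0,0,0,0]}}

```text
clock: 5.12
position: [0.5531, -0.2104, 0.028]
ee_rot: [1.643, 2.677, 0.0]
force: [-0.2, 1.0, 0.7]
width: 0.503
gripper_force: 0.0
```

Call:
{"api": "carry_out", "payload": {"increments": [0,0,0,0,0,0,0,0,0,0,0,0,0,0,0,0,0,0,0,0,0,0,0,0], "grip": 0.9, "newtons": 10}}

```text
clock: 5.62
position: [0.5529, -0.2104, 0.0279]
ee_rot: [1.643, 2.677, -0.0]
force: [-0.1, 0.4, 1.6]
width: 0.189
gripper_force: 10.0
```

Call:
{"api": "carry_out", "payload": {"increments": [0,0,4,0,0,0,4.3,-1.1,0,0,0,-0.095,4.3,-1.1,0,0,0,-0.095,4.3,-1.1,0,0,0,-0.095,4.3,-1.1,0,0,0,-0.095,0,0,0,0,0,0,0,0,-2,0,0,0,0,0,-2,0,0,0,0,0,0,0,0,0]}}

```text
clock: 6.75
position: [0.5698, -0.2148, 0.0277]
ee_rot: [-2.118, -2.32, 0.0]
force: [-0.7, 0.9, 1.3]
width: 0.194
gripper_force: 10.0
```

Call:
{"api": "carry_out", "payload": {"increments": [0,0,0,0,0,0,0,0,0,0,0,0,0,0,0,0,0,0], "grip": 0.5}}

```text
clock: 7.12
position: [0.57, -0.2148, 0.0277]
ee_rot: [-2.119, -2.319, -0.0]
force: [0.8, 0.1, -0.9]
width: 0.465
gripper_force: 0.0
```

Call:
{"api": "carry_out", "payload": {"increments": [0,0,10,0,0,0,0,0,15,0,0,0,4.3,-11,0,0,0,0.062,4.3,-11,0,0,0,0.062,4.3,-11,0,0,0,0.062,4.3,-11,0,0,0,0.062,4.3,-11,0,0,0,0.062,0,0,0,0,0,0,0,0,-12,0,0,0,0,0,-9,0,0,0,0,0,-4,0,0,0,0,0,0,0,0,0]}}

```text
clock: 8.62
position: [0.5913, -0.2694, 0.0272]
ee_rot: [-1.735, -2.618, 0.0]
force: [0.4, 0.1, 0.7]
width: 0.499
gripper_force: 0.0
```

Call:
{"api": "carry_out", "payload": {"increments": [0,0,0,0,0,0,0,0,0,0,0,0,0,0,0,0,0,0,0,0,0,0,0,0], "grip": 0.9}}

```text
clock: 9.12
position: [0.5916, -0.2698, 0.0279]
ee_rot: [1.736, 2.618, 0.0]
force: [0.3, 1.0, 0.6]
width: 0.192
gripper_force: 10.0
```

Call:
{"api": "carry_out", "payload": {"increments": [0,0,4,0,0,0,-4,-2.4,0,0,0,-0.078,-4,-2.4,0,0,0,-0.078,-4,-2.4,0,0,0,-0.078,-4,-2.4,0,0,0,-0.078,0,0,0,0,0,0,0,0,-2,0,0,0,0,0,-2,0,0,0,0,0,0,0,0,0]}}

```text
clock: 10.25
position: [0.5758, -0.2791, 0.0278]
ee_rot: [2.121, 2.318, 0.0]
force: [-0.4, 0.5, 2.3]
width: 0.195
gripper_force: 10.0
```

Call:
{"api": "carry_out", "payload": {"increments": [0,0,0,0,0,0,0,0,0,0,0,0,0,0,0,0,0,0], "grip": 0.5}}

```text
clock: 10.62
position: [0.5755, -0.2793, 0.0277]
ee_rot: [-2.122, -2.317, 0.0]
force: [0.6, -0.6, 0.2]
width: 0.464
gripper_force: 0.0
```

Call:
{"api": "carry_out", "payload": {"increments": [0,0,15,0,0,0,0,0,20,0,0,0,0.4,15.5,0,0,0,0.04,0.4,15.5,0,0,0,0.04,0.4,15.5,0,0,0,0.04,0.4,15.5,0,0,0,0.04,0.4,15.5,0,0,0,0.04,0.4,15.5,0,0,0,0.04,0.4,15.5,0,0,0,0.04,0.4,15.5,0,0,0,0.04,0,0,0,0,0,0,0,0,0,0,0,0]}}

```text
clock: 12.12
position: [0.5787, -0.156, 0.0627]
ee_rot: [1.726, 2.624, -0.001]
force: [0.3, -0.5, -0.6]
width: 0.501
gripper_force: 0.0
```

```bash
python3 - <<'E'
from meas import *
s=readout.observe();r=s["ee_rot"];print(s["clock"],s["position"],2*np.arctan2(r[1],r[0]),s["force"])
c=vision.calibration("wrist"); pickle.dump(c,open("w3.pkl","wb"))
im=save("wrist","pics/w3.png")
E
```

```text
12.125 [ 0.57873441 -0.15601579  0.06270795] 1.9778474426106916 [ 0.28560498 -0.46036359 -0.59116976]
```

View pics/w3.png

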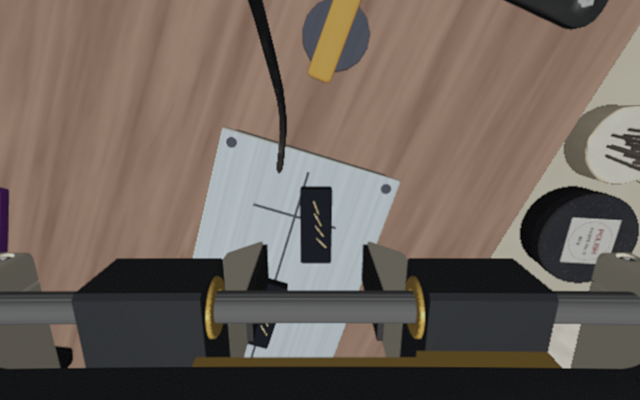

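The wrist view shows the left stone at (316,225), squarely between the fingers. The cable end at (280,170) is clear of them, and the pointer tip is at (322,78). I'll descend now.

Call:
{"api": "carry_out", "payload": {"increments": [0,0,-12,0,0,0,0,0,-13,0,0,0,0,0,-7,0,0,0,0,0,-3,0,0,0,0,0,0,0,0,0]}}

```text
clock: 12.8
position: [0.5787, -0.1552, 0.0275]
ee_rot: [-1.725, -2.625, -0.0]
force: [-0.3, -0.6, 0.3]
width: 0.501
gripper_force: 0.0
```

Call:
{"api": "carry_out", "payload": {"increments": [0,0,0,0,0,0,0,0,0,0,0,0,0,0,0,0,0,0,0,0,0,0,0,0], "grip": 0.9}}

```text
clock: 13.3
position: [0.5789, -0.1554, 0.0279]
ee_rot: [1.725, 2.625, 0.0]
force: [-0.7, 0.4, 1.0]
width: 0.194
gripper_force: 10.0
```

```bash
python3 - <<'E'
from meas import *
c=pickle.load(open("w3.pkl","rb")); im=cv2.imread("pics/w3.png"); stones(im,c,(295,180,345,275))
cs=vision.calibration("side"); ct=vision.calibration("top")
obs=[(c,322,79),(cs,352.5,166.5),(ct,267.5,154.3)]
for sel in (obs,obs[:2],obs[::2],obs[1:]):
    A=np.zeros((3,3));b=np.zeros(3)
    for cc,u,v in sel:
        o,d=ray(cc,u,v);d=d/np.linalg.norm(d);M=np.eye(3)-np.outer(d,d);A+=M;b+=M@o
    p=np.linalg.solve(A,b); print(np.round(p*1000,1),[np.round(proj(cc,p)-[u,v],1) for cc,u,v in sel])
print(np.round(atz(c,297,213,.025)*1000,1))
E
```

```text
stone 575.8 -148.0 size 16.7 44.2 yaw 0.411 px [315. 224.]
[547.7 -80.3 131.4] [array([-2.4,  0.1]), array([-0.4,  0.1]), array([-0.2, -0.9])]
[548.5 -80.  131.7] [array([1. , 0.5]), array([-0.1, -0. ])]
[548.3 -79.6 120. ] [array([-0.1,  0.5]), array([-0.1,  0. ])]
[547.4 -80.5 131.6] [array([-0.6,  0.1]), array([-0. , -0.7])]
[ 564.4 -148.2   25. ]
```

Call:
{"api": "carry_out", "payload": {"increments": [0,0,4,0,0,0,-3.5,-0.4,0,0,0,-0.08,-3.5,-0.4,0,0,0,-0.08,-3.5,-0.4,0,0,0,-0.08,-3.5,-0.4,0,0,0,-0.08,0,0,0,0,0,0,0,0,-2,0,0,0,0,0,-2,0,0,0,0,0,0,0,0,0]}}

```text
clock: 14.42
position: [0.5649, -0.1569, 0.0277]
ee_rot: [2.121, 2.318, 0.0]
force: [-0.8, -0.0, 1.7]
width: 0.196
gripper_force: 10.0
```

Call:
{"api": "carry_out", "payload": {"increments": [0,0,0,0,0,0,0,0,0,0,0,0,0,0,0,0,0,0], "grip": 0.5}}

```text
clock: 14.8
position: [0.5647, -0.157, 0.0276]
ee_rot: [-2.122, -2.317, 0.0]
force: [-0.2, 0.1, -0.9]
width: 0.465
gripper_force: 0.0
```

Call:
{"api": "carry_out", "payload": {"increments": [0,0,15,0,0,0,0,0,15,0,0,0,0,0,20,0,0,0,4.4,-7.2,14,0,0,-0.175,4.4,-7.2,14,0,0,-0.175,4.4,-7.2,14,0,0,-0.175,4.4,-7.2,14,0,0,-0.175,4.4,-7.2,14,0,0,-0.175,4.4,-7.2,14,0,0,-0.175,4.4,-7.2,14,0,0,-0.175,4.4,-7.2,14,0,0,-0.175,0,0,0,0,0,0,0,0,0,0,0,0], "grip": 0.1}}

```text
clock: 16.42
position: [0.5996, -0.2139, 0.1898]
ee_rot: [-3.114, -0.412, 0.0]
force: [0.1, -0.3, -0.9]
width: 0.902
gripper_force: 0.0
```

```bash
python3 - <<'E'
from meas import *
s=readout.observe();r=s["ee_rot"];print(s["clock"],s["position"],2*np.arctan2(r[1],r[0]),s["joints"])
c=vision.calibration("wrist"); pickle.dump(c,open("w4.pkl","wb"))
save("wrist","pics/w4.png"); im=cv2.imread("pics/w4.png"); stones(im,c,(190,150,450,262))
for n,p in (("L",(.5644,-.150,.025)),("M",(.5702,-.2148,.025)),("R",(.576,-.2795,.025))): print(n,proj(c,p))
E
```

```text
16.425 [ 0.59963204 -0.21393254  0.18975255] -6.020053052883243 [ 0.33720557  0.48912582 -0.11627682  1.5805173   0.06157923  1.07575307
 -1.10249743]
stone 577.2 -278.7 size 17.8 44.3 yaw 0.089 px [376. 225.]
stone 571.1 -214.7 size 18.1 42.9 yaw 0.089 px [308. 214.]
stone 566.1 -150.6 size 17.9 43.7 yaw 0.086 px [239. 202.]
L [240.38478294 200.95639695]
M [308.06975734 212.13276713]
R [374.38386244 223.08914692]
```

View pics/w4.png

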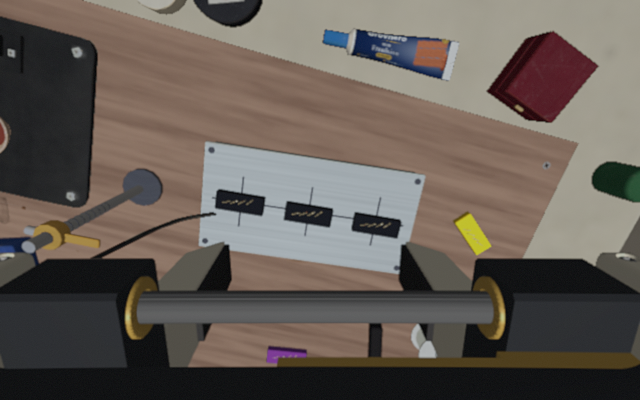

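The stones sit at (239,202), (308,214) and (376,225), on the line and centred on the crosses. They measure within about 2 mm and parallel to the line. The pointer tip is at (100,242). Next is a look at the loupe.

Call:
{"api": "carry_out", "payload": {"increments": [-28,-15.5,2,0,0,0,-28,-15.5,2,0,0,0,-28,-15.5,2,0,0,0,-28,-15.5,2,0,0,0,-28,-15.5,2,0,0,0,-28,-15.5,2,0,0,0,-28,-15.5,2,0,0,0,-28,-15.5,2,0,0,0,0,0,0,0,0,0,0,0,0,0,0,0], "grip": 0.67}}

```text
clock: 17.73
position: [0.3763, -0.3379, 0.2056]
ee_rot: [-3.115, -0.408, -0.0]
force: [0.4, -0.0, 0.3]
width: 0.332
gripper_force: 0.0
```

```bash
python3 - <<'E'
from meas import *
s=readout.observe();r=s["ee_rot"];print(s["clock"],s["position"],2*np.arctan2(r[1],r[0]),s["joints"])
c=vision.calibration("wrist"); pickle.dump(c,open("w5.pkl","wb"))
save("wrist","pics/w5.png")
w4=pickle.load(open("w4.pkl","rb")); w3=pickle.load(open("w3.pkl","rb")); cs=vision.calibration("side"); ct=vision.calibration("top")
obs=[(w4,100,242),(w3,322,79),(cs,352.5,166.5),(ct,267.5,154.3)]
for sel in (obs,obs[:2],[obs[0],obs[2]],[obs[0],obs[3]]):
    A=np.zeros((3,3));b=np.zeros(3)
    for cc,u,v in sel:
        o,d=ray(cc,u,v);d=d/np.linalg.norm(d);M=np.eye(3)-np.outer(d,d);A+=M;b+=M@o
    p=np.linalg.solve(A,b); print(np.round(p*1000,1),[np.round(proj(cc,p)-[u,v],1) for cc,u,v in sel])
E
```

```text
17.725 [ 0.37634147 -0.33790415  0.20556438] -6.022750154404126 [ 0.68543006  0.26702881 -0.07318793  1.88250692  0.02245089  0.9929999
 -0.70780042]
[548.1 -80.3 130.6] [array([-1.5,  1.5]), array([-1.2,  1. ]), array([-0.3,  0.5]), array([-0.1, -1. ])]
[548.2 -80.  128.4] [array([-0.1, -0.1]), array([-0.3,  0.2])]
[549.2 -81.3 131.7] [array([-0.7,  0.9]), array([0.2, 0.2])]
[547.2 -79.8 127.1] [array([0.7, 0.4]), array([-0.2, -0.1])]
```

View pics/w5.png

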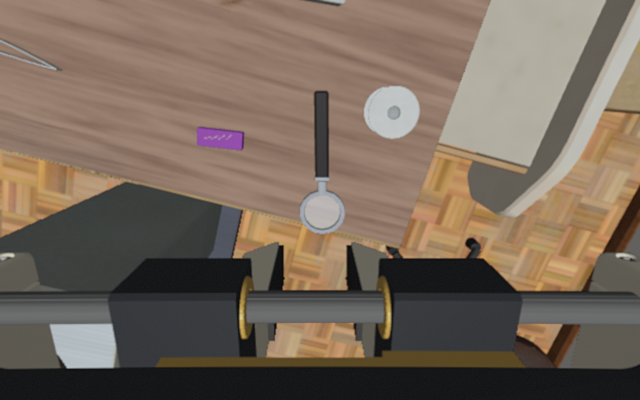

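The loupe handle runs from (321,92) to (321.5,178), the lens is at (322,212) and the spool is at (392,111).

```bash
python3 - <<'E'
from meas import *
c=pickle.load(open("w5.pkl","rb")); im=cv2.imread("pics/w5.png"); g=cv2.cvtColor(im,cv2.COLOR_BGR2GRAY)
x0,y0=305,85; m=cv2.morphologyEx((g[y0:185,x0:340]<60).astype(np.uint8),cv2.MORPH_OPEN,np.ones((5,5)))
k=max(cv2.findContours(m,cv2.RETR_EXTERNAL,cv2.CHAIN_APPROX_NONE)[0],key=cv2.contourArea)
p=np.array([atz(c,u+x0,v+y0,.014)[:2]*1000 for u,v in k[:,0]],np.float32)
r=cv2.minAreaRect(p); b=cv2.boxPoints(r); e=max((b[1]-b[0],b[2]-b[1]),key=np.linalg.norm); e=e if e[0]>0 else -e
print(r, "yaw",np.arctan2(e[1],e[0])); print("lens",atz(c,322,212,.01)*1000,"spool",atz(c,392,111,.032)*1000)
E
```

```text
((392.3190612792969, -340.23876953125), (26.098251342773438, 11.054161071777344), 14.889981269836426) yaw 0.2598787
lens [ 340.78257572 -354.74402776   10.        ] spool [ 456.65361101 -388.38637663   32.        ]
```

Call:
{"api": "carry_out", "payload": {"increments": [8.5,0.5,-30,0,0,0,8.5,0.5,-30,0,0,0,8.5,0.5,-30,0,0,0,8.5,0.5,-30,0,0,0,0,0,-30,0,0,0,0,0,-25,0,0,0,0,0,-15,0,0,0,0,0,-7,0,0,0,0,0,-4,0,0,0,0,0,0,0,0,0]}}

```text
clock: 19.02
position: [0.4102, -0.3367, 0.0051]
ee_rot: [3.115, 0.405, 0.001]
force: [-0.0, -0.2, -0.2]
width: 0.329
gripper_force: 0.0
```

Call:
{"api": "carry_out", "payload": {"increments": [0,0,0,0,0,0,0,0,0,0,0,0,0,0,0,0,0,0,0,0,0,0,0,0], "grip": 0.95, "newtons": 25}}

```text
clock: 19.52
position: [0.4102, -0.3367, 0.0052]
ee_rot: [3.115, 0.405, 0.001]
force: [-0.7, 0.5, 5.7]
width: 0.151
gripper_force: 25.0
```

Call:
{"api": "carry_out", "payload": {"increments": [0,0,15,0,0,0,0,0,20,0,0,0,0,0,20,0,0,0,0,0,20,0,0,0,0,0,20,0,0,0,0,0,26,0,0,0,19,11.6,0,0,0,0,19,11.6,0,0,0,0,19,11.6,0,0,0,0,19,11.6,0,0,0,0,19,11.6,0,0,0,0,19,11.6,0,0,0,0,19,11.6,0,0,0,0,19,11.6,0,0,0,0,19,11.6,0,0,0,0,19,11.6,0,0,0,0,19,11.6,0,0,0,0,19,11.6,0,0,0,0,0,0,0,0,0,0,0,0,0,0,0,0]}}

```text
clock: 22.02
position: [0.6375, -0.1979, 0.1255]
ee_rot: [3.115, 0.405, -0.002]
force: [-0.7, 0.4, -1.7]
width: 0.15
gripper_force: 25.0
```

```bash
python3 - <<'E'
from meas import *
s=readout.observe();r=s["ee_rot"];print(s["clock"],s["position"],r,2*np.arctan2(r[1],r[0]),s["gripper_force"])
cs=vision.calibration("side"); a=save("side","pics/s6.png"); b=save("top","pics/t6.png"); 
f=lambda im,x,y:cv2.resize(im[y:y+100,x:x+200,::-1],None,fx=3,fy=3,interpolation=cv2.INTER_CUBIC)
cv2.imwrite("pics/c6.png",np.vstack([f(a,290,140),cv2.resize(b[90:190,230:430,::-1],None,fx=3,fy=3,interpolation=cv2.INTER_CUBIC)]))
print(proj(cs,[.5702,-.2148,.129]),proj(vision.calibration("top"),[.5702,-.2148,.129]))
for z in (.125,.129,.133): print(z,proj(cs,[.546,-.2215,z]),proj(cs,[.594,-.209,z]))
E
```

```text
22.025 [ 0.63746541 -0.19785316  0.12548571] [ 3.11504811e+00  4.04518174e-01 -1.52537581e-03] 0.2582734098567355 24.99519020318985
[364.46509962 189.25452102] [339.19272882 140.27481906]
0.125 [352.9308607  191.93806522] [375.52084981 190.26589804]
0.129 [353.0080487  190.16558832] [375.63240281 188.50902592]
0.133 [353.08541103 188.3875187 ] [375.74419481 186.74668075]
```

View pics/c6.png

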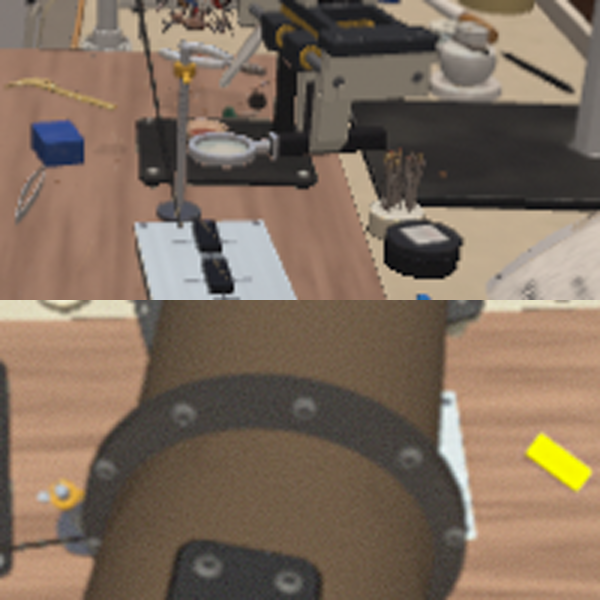

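The side crop shows the lens level at side pixel (364,189.7), against (364.5,189.3) predicted for the target. One last small nudge is needed.

Call:
{"api": "carry_out", "payload": {"increments": [1,0.5,1,0,0,0,1,0.5,0.5,0,0,0,0,0,0,0,0,0,0,0,0,0,0,0,0,0,0,0,0,0,0,0,0,0,0,0]}}

```text
clock: 22.88
position: [0.6399, -0.1964, 0.1272]
ee_rot: [3.115, 0.405, -0.0]
force: [0.7, -1.0, -0.5]
width: 0.148
gripper_force: 25.0
```

```bash
python3 - <<'E'
from cell import readout, arm
s=readout.observe(); print(s["clock"],s["position"],s["gripper_force"],s["width"]); print(arm.sign_off())
E
```

```text
22.875 [ 0.63992194 -0.19636271  0.12721945] 24.995301961898804 0.1477712101141552
the job is handed in; nothing more can be done
None
```

I straightened the three touchstones onto their marks and handed the job in at 22.9 s with the loupe held level over the middle mark, lens at about 0.130 m to match the pointer; no verdict came back.

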